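# Tip the potatoes into the pot and put the lid on

### The job

Pick up the chopping board by its handle, keeping all four potato halves on it, and tip them off it into the cooking pot without handling the potatoes themselves. Then lay the board back flat on the worktop and set the lid on the pot so that it sits properly on the rim; put board and lid down rather than dropping them. Do not shove the pot along, and leave the knife, the jar and the bowls where they are.

Things in the scene. Friction and masses are not known exactly. Their poses are not given: they have to be found in the camera images.
- board: Light wooden chopping board lying flat, about 0.21 kg: blade 165 mm (its x) by 150 mm (its y), 15 mm thick, with a straight black rubber-sleeved handle 75 mm long, 32 mm wide, 26 mm thick out of the middle of its -x end, undersides flush. The handle starts pointing roughly towards the robot. Origin: centre of the blade's underside; z up.
- board_grip (a point): Point to grip on the board's handle, across its 32 mm width: on the handle's centre line, 26 mm outside the blade's end, 13 mm above the underside (mid-thickness). The loaded board is heavy at its far end, so grip hard or it droops: 60 N or more holds it. Axes as the board's.
- board_lip (a point): Middle of the top edge of the blade's far short end, away from the handle (board x = +82.5 mm, z = 15 mm): the edge over which the pieces slide off. Axes as the board's.
- potato1: Halved potato, light brown skin, cut face down on the board: a dome 60 by 54 mm, 29 mm high, about 52 g. Origin: centre of the cut face; z points from it to the top of the dome. The four lie two by two on the blade. They are wet: on the board they stay put on a slope of up to 15 degrees and slide by themselves from about 30.
- potato2: Halved potato, light brown skin, cut face down on the board: a dome 60 by 54 mm, 29 mm high, about 52 g. Origin: centre of the cut face; z points from it to the top of the dome. The four lie two by two on the blade. They are wet: on the board they stay put on a slope of up to 15 degrees and slide by themselves from about 30.
- potato3: Halved potato, light brown skin, cut face down on the board: a dome 60 by 54 mm, 29 mm high, about 52 g. Origin: centre of the cut face; z points from it to the top of the dome. The four lie two by two on the blade. They are wet: on the board they stay put on a slope of up to 15 degrees and slide by themselves from about 30.
- potato4: Halved potato, light brown skin, cut face down on the board: a dome 60 by 54 mm, 29 mm high, about 52 g. Origin: centre of the cut face; z points from it to the top of the dome. The four lie two by two on the blade. They are wet: on the board they stay put on a slope of up to 15 degrees and slide by themselves from about 30.
- pot: Steel cooking pot standing loose on the worktop: 200 mm across outside, 100 mm high, walls 4 mm (inside free radius 94 mm), inner floor 5 mm up; two loop ears on its +x and -x sides reach 133 mm from the axis and stay below 84 mm height. 0.95 kg. Origin: centre of its underside; z up.
- lid: Steel lid lying right way up on the worktop: 206 mm disc, slightly domed, with a locating flange 176 mm across that goes 10 mm down inside the pot; disc underside 10 mm and dome top 25 mm above the origin. Seated, its origin is 90 mm above the pot's. About 0.36 kg. Origin: centre of the flange's underside; z up.
- lid_knob (a point): Grip point of the lid's round black knob (38 mm diameter, from 38 to 60 mm above the lid's origin): on the axis, 50 mm above the lid's origin.
- salt_jar: Bystander: clear jar with a red cap, 72 mm across, 100 mm high, standing. Origin: centre of its underside.
- bowls: Bystander: nest of a pink and a blue mixing bowl, 110 mm across, 50 mm high. Origin: centre of the underside.
- knife: Bystander: kitchen knife with a green handle lying on the worktop beyond the pot, 200 mm long along its x (from x = -98 mm at the handle to +102 mm at the point), 19 mm high. Origin: at worktop height, below the blade just ahead of the handle.
Mind the look-alikes: they are no part of the job. What is shaped like the potato1 but green, pink or purple is not meant.

How it is judged (in metres and radians):
On the way, in this order (a step that is already met when the one before it is completed fails the run):
1. the board is lifted clear of the worktop with all four potato halves on it (height (world z) of board above 0.04 m and angle between board's own z axis and vertical below 0.35 rad and z of potato1 in the frame of board between 0.006 and 0.028 m and x of potato1 in the frame of board between -0.085 and 0.085 m and z of potato2 in the frame of board between 0.006 and 0.028 m and x of potato2 in the frame of board between -0.085 and 0.085 m and z of potato3 in the frame of board between 0.006 and 0.028 m and x of potato3 in the frame of board between -0.085 and 0.085 m and z of potato4 in the frame of board between 0.006 and 0.028 m and x of potato4 in the frame of board between -0.085 and 0.085 m), for 0.2 s.
2. all four potato halves are in the pot (horizontal distance between each of potato1, potato2, potato3, potato4 and pot below 0.098 m and z of potato1 in the frame of pot between -0.002 and 0.09 m and z of potato2 in the frame of pot between -0.002 and 0.09 m and z of potato3 in the frame of pot between -0.002 and 0.09 m and z of potato4 in the frame of pot between -0.002 and 0.09 m), for 0.3 s.
At the end, for the whole second after the job is handed in: All four halves lie in the pot (within 98 mm of its axis, below 90 mm). The lid is seated: within 10 mm of the pot axis, origin 84 to 96 mm above the pot's, level to 0.06 rad. The board lies flat on the worktop (6 mm, 0.06 rad), the pot stands upright on it, and all are still (all of step 2 and horizontal distance between lid and pot below 0.01 m and z of lid in the frame of pot between 0.084 and 0.096 m and angle between each of lid, board's own z axis and vertical below 0.06 rad and height (world z) of each of board, pot below 0.006 m and angle between pot's own z axis and vertical below 0.05 rad and linear speed of each of board, lid, pot below 0.02 m/s); the robot touches nothing.
It fails at once if a potato half is gripped or pushed by the fingers (over 1 N) (contact force between the fingers and potato1 above 1 N or contact force between the fingers and potato2 above 1 N or contact force between the fingers and potato3 above 1 N or contact force between the fingers and potato4 above 1 N).
It fails at once if the pot is shoved more than 40 mm or tipped more than 0.2 rad (distance of pot from where it was at the start of the episode above 0.04 m or angle between pot's own z axis and vertical above 0.2 rad).
It fails at once if the board is dropped (moves faster than 0.6 m/s while not held) (contact force between the fingers and board below 0.05 N and linear speed of board above 0.6 m/s).
It fails at once if the lid is dropped (moves faster than 0.6 m/s while not held) (contact force between the fingers and lid below 0.05 N and linear speed of lid above 0.6 m/s).
It fails at once if the knife, the jar or the bowls are moved more than 30 mm (distance of any of knife, salt_jar, bowls from where it was at the start of the episode above 0.03 m).
It also fails if it takes over 69 s, if anything falls off the work surface, if the arm or the gripper's body presses on something with over 40 N, if the wrist force passes 120 N, or if a joint passes its speed limit or range.

### The arm

A 6-joint arm with a two-finger parallel gripper is mounted at the origin on the work surface. World frame = base frame: x ahead of the robot, y to its left, z up, the work surface at z = 0. Lengths are in mm, angles in rad, forces in N, time in s.
With the tool pointing down it reaches from about 325 to 775 mm from the base axis. Payload 5.5 kg.
Tool frame: the origin (TCP) lies midway between the tips of the shut fingers; the grasp point (between the pads) lies 19 mm behind it; z points along the fingers, y is the line along which they close (so a half turn about z gives the same grasp; the last joint's range is limited). The gripper opens to 88 mm and grips with 3 to 60 N. Pads are 20 mm wide; open, the fingers measure 115 mm over their backs; the gripper's body (75 mm by 178 mm) begins 61 mm behind the grasp point.
Start: joints at [-0.057, 0.091, 1.231, -0, 1.82, -0.057], TCP at [600.014, -0.003, 222.631] pointing down, gripper open.
Joint ranges: [-2.87, 2.87], [-0.86, 2.18], [0.17, 2.46], [-1.51, 4.65], [0.06, 2.69], [-2.65, 2.65]. Speed limits (rad/s): [2.57, 2.57, 3.01, 3.14, 3.14, 3.14].

### API

Orientations are given as a unit quaternion [x, y, z, w].
In Python, from rig import sensors, imaging, manip gives the robot as it stands.
- The arm moves only by the shell command python3 -m inch 'ROWS' [OPENING] [FORCE]. ROWS is JSON, a list of rows, each a list of 2 entries, a list of its own where there are three numbers: the shift along the tool's x, y, z scaled (see below), then the turn, a rotation vector about the tool's x, y, z scaled (see below). In form: [[[dx, dy, dz], [ax, ay, az]], ...]. A call has 1 to 5 rows; each row shifts and turns the commanded pose from where the row before left it, along the tool's axes as they then stand; what a row does not reach is not made up. The controller multiplies each number of a shift by 300 mm and each number of a turn by 2 pi rad. A row lasts 1/8 s, in which the tool goes at most 62.5 mm and 10.7 degrees, less where a joint would pass 70% of its speed; a pose out of reach is approached as far as the arm can. A call with a number of a shift or a turn outside -1 to 1 is refused whole. A call with a gripper value outside its range is refused whole. OPENING is the finger opening in mm, from 0 to 87.8, set as the call begins (- or left out, the last holds). The fingers move at their own pace and stop on an object; FORCE is the grip in N (left out, the last holds). Time passes only in rows, so rows that do not move let the fingers close. It gives the time, the measured TCP pose, the force, the opening and the grip force at its end, in the units of the state.
- sensors.observe(): the state, without advancing time (a new reading comes with each control period).
- imaging.get_image(name): name is "scene" or "side" or "wrist"; returns the picture (420x560x3 uint8, red, green, blue); there is no depth.
- imaging.camera_info(name): a dict with "K" (3x3 intrinsics, pixels), "R" (3x3) and "t" (3): a world point X has camera coordinates R X + t. Camera axes: x right, y down, z forward; pixel columns grow to the right and rows downward; lengths in mm; the calibration is good to about 2 mm. A picture is of the moment at which its call begins: read the wrist's pose just before it. camera_info takes no time and is no camera call; for the wrist camera it gives the pose at the moment of the call.
- manip.sign_off(): hands the job in; it is judged then, once.
The state is a dict: "t": time; "joint_pos": joint angles; "joint_vel": joint speeds; "tau": joint torques, N m; "tool_pos": TCP position; "orientation": TCP orientation; "ft_force": force on the tool from outside, world axes, zero at the start; "wrist_torque": the same for the moment, N m; "width": finger opening in mm; "grasp_force": force on a finger pad.
Only numpy, scipy, OpenCV 4.12 (cv2) and the standard library are available. Lean on these libraries where they do the work, as an engineer would, in place of code of your own. Each camera call takes 0.05 s, during which the arm holds its last target. There are 200 camera calls.

## Working session

There is one attempt and no reset: what is moved stays moved. The work goes in short steps, Python scripts to look and compute and a shell command to move; the robot and the scene stay as the last step left them, time stands still between calls to the robot, and variables do not carry over. Pictures are saved under pics/ and viewed, at most 10 in all, crops included, and the job is handed in when it is done.

```bash
mkdir -p pics; ls
cat > look.py <<'E'
import sys,cv2
from rig import imaging
for n in sys.argv[2:]:
    cv2.imwrite(f"pics/{n}_{sys.argv[1]}.png",imaging.get_image(n)[:,:,::-1])
E
python3 look.py a scene side wrist; python3 -c "
from rig import sensors,imaging
print(sensors.observe())
for n in('scene','side','wrist'):print(imaging.camera_info(n))
import cv2
a=cv2.imread('pics/scene_a.png');cv2.imwrite('pics/s2.png',cv2.resize(a,(800,600),interpolation=cv2.INTER_CUBIC))
a=cv2.imread('pics/side_a.png');cv2.imwrite('pics/sd2.png',cv2.resize(a,(800,600),interpolation=cv2.INTER_CUBIC))
"
```

```text
pics
{'t': 0.15, 'joint_pos': array([-5.66916023e-02,  9.16839187e-02,  1.23157868e+00,  1.22176866e-05,
        1.81981123e+00, -5.67220530e-02]), 'joint_vel': array([-0.00099539, -0.00233307, -0.00188734,  0.00180168, -0.00104604,
       -0.00036394]), 'tau': array([ 1.35033202e-03, -4.47044814e+01, -4.06907630e+01,  6.99103042e-02,
        2.74600578e-02, -1.16549641e-04]), 'tool_pos': array([5.99779384e+02, 1.99248942e-02, 2.21785098e+02]), 'orientation': array([ 7.07094760e-01,  7.07118415e-01, -4.88734719e-04, -5.56455551e-04]), 'ft_force': array([-0.12471889, -0.5036908 , -0.25869636]), 'wrist_torque': array([-0.06978117, -0.00500927, -0.04055018]), 'grasp_force': 0.0, 'width': 87.89671621547221}
{'K': array([[519.99395024,   0.        , 278.99256318],
       [  0.        , 519.99395024, 211.55439116],
       [  0.        ,   0.        ,   1.        ]]), 'R': array([[-0.66574047,  0.74589974,  0.02057219],
       [ 0.43294282,  0.408577  , -0.80350815],
       [-0.60774184, -0.52602131, -0.59493818]]), 't': array([ 449.18948834, -184.61839919, 1809.46277922])}
{'K': array([[519.75044571,   0.        , 277.20735751],
       [  0.        , 519.75044571, 207.19533289],
       [  0.        ,   0.        ,   1.        ]]), 'R': array([[ 0.87786589, -0.47853898, -0.01875979],
       [-0.30223889, -0.52321189, -0.79680673],
       [ 0.37148774,  0.70515939, -0.60394296]]), 't': array([-530.00700743,  227.37678833, 1109.5047944 ])}
{'K': array([[349.94570245,   0.        , 280.68815263],
       [  0.        , 349.94570245, 203.07606808],
       [  0.        ,   0.        ,   1.        ]]), 'R': array([[ 9.99998926e-01,  4.01878640e-04, -1.40970470e-03],
       [ 7.47496455e-04, -9.67056331e-01,  2.54561377e-01],
       [-1.26096107e-03, -2.54562157e-01, -9.67055592e-01]]), 't': array([-599.46606937,  -31.87090516,  390.96067366])}
```

View pics/s2.png

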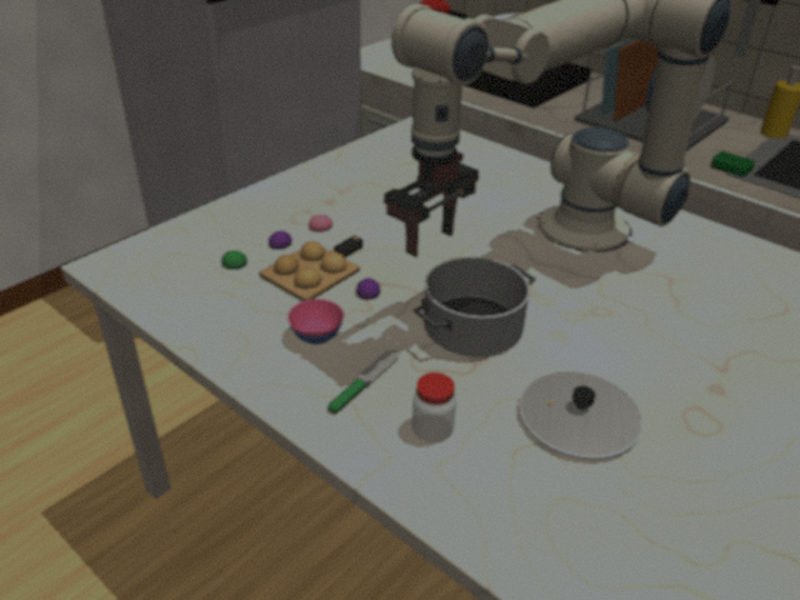

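View pics/sd2.png

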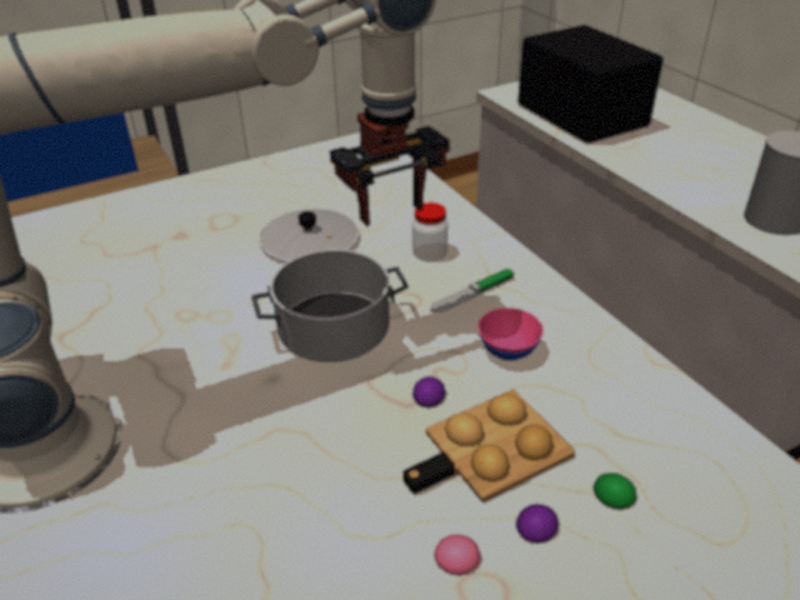

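Side view (800-wide): board corners (428,432), (515,390), (573,452), (486,497), handle end ~(405,480). Pot rim spans columns 270–389, and the lid knob is at (307,218). The scene view agrees. I'll fit poses from both views and check with overlays.

```bash
cat > fit.py <<'E'
import numpy as np,cv2
from rig import imaging
from scipy.optimize import least_squares
CI={n:imaging.camera_info(n) for n in('scene','side')}
def proj(n,X):
    c=CI[n];p=(np.atleast_2d(X)@c['R'].T+c['t'])@c['K'].T
    return p[:,:2]/p[:,2:]
def circ(x,y,r,z):
    a=np.linspace(0,2*np.pi,180);return np.c_[x+r*np.cos(a),y+r*np.sin(a),0*a+z]
def place(p,L):
    c,s=np.cos(p[2]),np.sin(p[2]);L=np.array(L,float)
    return np.c_[p[0]+c*L[:,0]-s*L[:,1],p[1]+s*L[:,0]+c*L[:,1],L[:,2]]
B=[[-82.5,75,15],[82.5,75,15],[82.5,-75,15],[-82.5,-75,15]]
def ext(p): return np.array([p[:,0].min(),p[:,0].max(),p[:,1].min(),p[:,1].max()])
E
cat > f1.py <<'E'
from fit import *
s=0.7
# board: order (-x,+y),(+x,+y),(+x,-y),(-x,-y)
side=s*np.array([[428,432],[515,390],[573,452],[486,497]])
scene=s*np.array([[358,268],[305,296],[261,270],[309,242]])
f=lambda p:np.r_[(proj('side',place(p,B))-side).ravel(),(proj('scene',place(p,B))-scene).ravel()]
b=min((least_squares(f,[550,y,a]) for y in(-200,200) for a in(-1,0,1,2,3)),key=lambda r:r.cost)
print('board',b.x,b.cost,b.fun.round(1))
f=lambda p:np.r_[ext(proj('side',circ(*p,100,100)))-s*np.array([271,389,252,314]),ext(proj('scene',circ(*p,100,100)))-s*np.array([425,529,260,314])]
q=least_squares(f,[600,0]);print('pot',q.x,q.cost,q.fun.round(1))
f=lambda p:np.r_[ext(proj('side',circ(*p,103,10)))-s*np.array([260,360,210,262]),ext(proj('scene',circ(*p,103,10)))-s*np.array([518,640,374,459])]
l=least_squares(f,[600,200]);print('lid',l.x,l.cost,l.fun.round(1))
f=lambda p:np.r_[(proj('side',[*p,50])-s*np.array([307,219])).ravel(),(proj('scene',[*p,50])-s*np.array([583,396])).ravel()]
k=least_squares(f,[600,200]);print('knob',k.x,k.fun.round(1))
e=lambda p:np.r_[(proj('side',place([*q.x,p[0]],[[-133,0,75],[133,0,75]]))).ravel()]
f=lambda p:e(p)-s*np.array([253,300,405,275])
h=min((least_squares(f,[a]) for a in(-1,0,1,2,3)),key=lambda r:r.cost);print('ear',h.x,h.fun)
c=0
def draw(n,x0,y0,ps):
    im=cv2.resize(cv2.imread(f'pics/{n}_a.png')[y0:y0+100,x0:x0+133],(400,300),interpolation=cv2.INTER_CUBIC)
    for P in ps:
        cv2.polylines(im,[((proj(n,P)-[x0,y0]+.5)*[400/133,3]*16).astype(int).reshape(-1,1,2)],True,(255,255,0),1,cv2.LINE_AA,4)
    return im
H=[[-157.5,16,26],[-82.5,16,26],[-82.5,-16,26],[-157.5,-16,26]]
bp=[place(b.x,B),place(b.x,H)]
pp=[circ(*q.x,100,100),circ(*q.x,100,0)]
lp=[circ(*l.x,103,10),circ(*k.x,19,60)]
cv2.imwrite('pics/o1.png',np.vstack([np.hstack([draw('side',275,257,bp),draw('side',172,165,pp)]),np.hstack([draw('side',170,125,lp),draw('scene',345,240,lp)])]))
cv2.imwrite('pics/o2.png',np.vstack([np.hstack([draw('scene',160,145,bp),draw('scene',272,165,pp)])]))
E
python3 f1.py
```

```text
board [ 5.95432482e+02 -3.34246914e+02  3.14982516e-02] 26.071538646936304 [-2.  -2.1 -0.9 -1.2  3.5 -0.7 -1.1  2.1  1.  -2.4  0.1  1.3 -3.3  0.4
  1.4 -1.1]
pot [500.36452144  41.97910014] 12.12892242047781 [-0.2 -0.3 -2.4  2.7 -0.4  0.1 -1.8  2.7]
lid [578.81350582 328.82872154] 0.5266183482946507 [ 0.2 -0.4 -0.2  0.7  0.  -0.1 -0.2  0.5]
knob [575.60698333 328.52377199] [-0.  -0.1 -0.  -0. ]
ear [-0.25417055] [0.22781568 3.74962269 0.38739199 3.93845627]
```

View pics/o1.png

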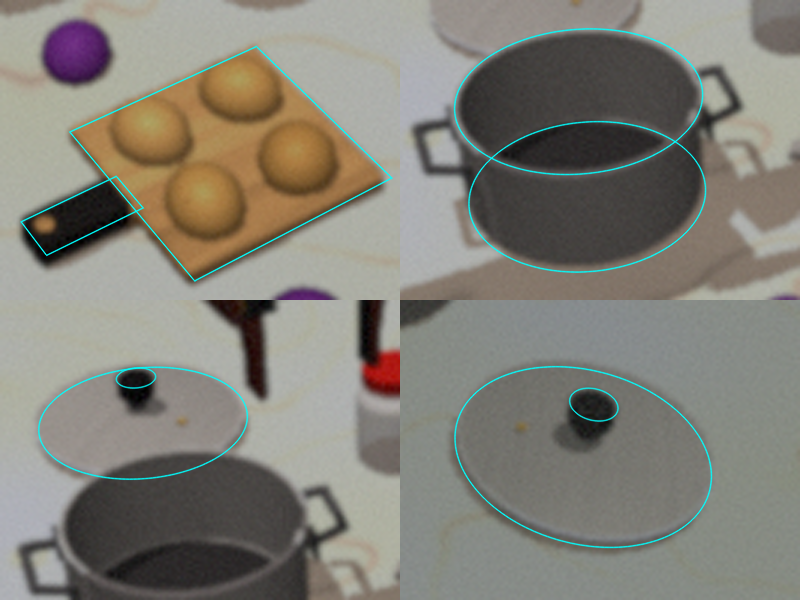

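The overlays fit to about 2 mm: board centre (595,-334) with yaw 0.03, pot (500,42), lid about (577,328.5). Next I locate the decoys, write the move helper and plan the grip with the tool inclined 60° forward.

```bash
cat > plan.py <<'E'
import numpy as np
from scipy.spatial.transform import Rotation as Rn
from rig import sensors
np.set_printoptions(suppress=True,precision=3)
def toolR(th,psi):
    # tool z inclined th (deg) from down towards heading psi (deg); tool x forward/up
    t=np.radians(th);h=np.array([np.cos(np.radians(psi)),np.sin(np.radians(psi)),0]);u=np.array([0,0,1.])
    z=np.sin(t)*h-np.cos(t)*u;x=np.cos(t)*h+np.sin(t)*u
    return np.c_[x,np.cross(z,x),z]
def go(grasp,th,psi,n,back=19,start=None):
    """rows to bring the grasp point to `grasp` with n rows"""
    o=sensors.observe() if start is None else None
    p,R=(o['tool_pos'],Rn.from_quat(o['orientation']).as_matrix()) if o else start
    R1=toolR(th,psi);p1=np.array(grasp)+back*R1[:,2]
    rv=Rn.from_matrix(R.T@R1).as_rotvec();d=(p1-p)/n
    step=Rn.from_rotvec(rv/n);rows=[];Rc=Rn.from_matrix(R)
    for i in range(n):
        s=Rc.inv().apply(d)/300;rows.append([[round(float(v),3) for v in s],[round(float(v),4) for v in rv/n/2/np.pi]]);Rc=Rc*step
    print('TCP',p.round(1),'->',p1.round(1),'mm/row %.1f deg/row %.2f'%(np.linalg.norm(d),np.degrees(np.linalg.norm(rv))/n))
    for i in range(0,n,5):print(str(rows[i:i+5]).replace(' ',''))
    return p1,R1
E
python3 - <<'E'
from fit import *
from plan import go
for n,a,b in(('purpleL',(430,392),(368,288)),('pink',(458,553),(320,222)),('purpleR',(537,523),(280,240)),('green',(615,490),(234,260)),('jarcap',(430,213),(436,386))):
    f=lambda X:np.r_[proj('side',X)[0]-.7*np.array(a),proj('scene',X)[0]-.7*np.array(b)]
    r=least_squares(f,[500,-200,10]);print(n,r.x.round(0),r.fun.round(1))
g=np.array([595.4-113.5,-334.2-113.5*.0315,20])
s=go(g+[-40,0,70],60,1.8,20)
go(g,60,1.8,8,start=s)
E
```

```text
purpleL [ 559. -193.   10.] [-0.5 -0.1 -0.7  0.1]
pink [ 442. -461.   12.] [-0.1 -0.  -0.3  0. ]
purpleR [ 558. -473.    9.] [-0.1 -0.  -0.2  0. ]
green [ 683. -482.    9.] [-0.2  0.  -0.3 -0. ]
jarcap [766. 159.  94.] [-0.6 -0.2 -0.5  0.1]
TCP [599.8   0.  221.8] -> [ 458.3 -337.3   80.5] mm/row 19.6 deg/row 5.16
[[[-0.056,-0.024,0.024],[-0.0064,0.0066,0.011]],[[-0.059,-0.02,0.02],[-0.0064,0.0066,0.011]],[[-0.061,-0.017,0.017],[-0.0064,0.0066,0.011]],[[-0.062,-0.013,0.014],[-0.0064,0.0066,0.011]],[[-0.064,-0.01,0.011],[-0.0064,0.0066,0.011]]]
[[[-0.065,-0.005,0.008],[-0.0064,0.0066,0.011]],[[-0.065,-0.001,0.005],[-0.0064,0.0066,0.011]],[[-0.065,0.003,0.002],[-0.0064,0.0066,0.011]],[[-0.065,0.008,-0.0],[-0.0064,0.0066,0.011]],[[-0.064,0.012,-0.002],[-0.0064,0.0066,0.011]]]
[[[-0.063,0.017,-0.004],[-0.0064,0.0066,0.011]],[[-0.062,0.021,-0.006],[-0.0064,0.0066,0.011]],[[-0.06,0.026,-0.008],[-0.0064,0.0066,0.011]],[[-0.057,0.03,-0.009],[-0.0064,0.0066,0.011]],[[-0.055,0.034,-0.01],[-0.0064,0.0066,0.011]]]
[[[-0.052,0.038,-0.011],[-0.0064,0.0066,0.011]],[[-0.049,0.042,-0.011],[-0.0064,0.0066,0.011]],[[-0.045,0.046,-0.011],[-0.0064,0.0066,0.011]],[[-0.041,0.049,-0.011],[-0.0064,0.0066,0.011]],[[-0.037,0.053,-0.011],[-0.0064,0.0066,0.011]]]
TCP [ 458.3 -337.3   80.5] -> [ 498.3 -337.3   10.5] mm/row 10.1 deg/row 0.00
[[[-0.017,0.001,0.029],[0.0,0.0,0.0]],[[-0.017,0.001,0.029],[0.0,0.0,0.0]],[[-0.017,0.001,0.029],[0.0,0.0,0.0]],[[-0.017,0.001,0.029],[0.0,0.0,0.0]],[[-0.017,0.001,0.029],[0.0,0.0,0.0]]]
[[[-0.017,0.001,0.029],[0.0,0.0,0.0]],[[-0.017,0.001,0.029],[0.0,0.0,0.0]],[[-0.017,0.001,0.029],[0.0,0.0,0.0]]]
```

```bash
python3 -m inch '[[[-0.112,-0.047,0.047],[0,0,0]],[[-0.112,-0.047,0.047],[0,0,0]],[[-0.112,-0.047,0.047],[0,0,0]],[[-0.112,-0.047,0.047],[0,0,0]],[[-0.112,-0.047,0.047],[0,0,0]]]' 60 60
python3 -m inch '[[[-0.112,-0.047,0.047],[0,0,0]],[[-0.112,-0.047,0.047],[0,0,0]],[[-0.112,-0.047,0.047],[0,0,0]],[[-0.112,-0.047,0.047],[0,0,0]],[[-0.112,-0.047,0.047],[0,0,0]]]'
python3 -m inch '[[[0,0,0],[0,0,0.0245]],[[0,0,0],[0,0,0.0245]],[[0,0,0],[0,0,0.0245]],[[0,0,0],[0,0,0.0245]],[[0,0,0],[0,0,0.0245]]]'
python3 -m inch '[[[0,0,0],[0,0,0.0245]],[[0,0,0],[0,0,0.0245]],[[0,0,0],[0,0,0.0245]],[[0,0,0],[0,0,0.0245]],[[0,0,0],[0,0,0.0245]]]'
python3 -m inch '[[[0,0,0],[0,0.0238,0]],[[0,0,0],[0,0.0238,0]],[[0,0,0],[0,0.0238,0]],[[0,0,0],[0,0.0238,0]],[[0,0,0],[0,0.0238,0]]]'
python3 -m inch '[[[0,0,0],[0,0.0238,0]],[[0,0,0],[0,0.0238,0]],[[0,0,0],[0,0,0]]]'
python3 - <<'E'
from plan import *
o=sensors.observe();print(o['joint_pos'],o['width'])
g=np.array([595.4-113.5,-334.2-113.5*.0315,20])
go(g,60,1.8,8)
E
python3 look.py b wrist
```

```text
t: 0.78
tool_pos: [528.8, -168.9, 151.3]
orientation: [0.707, 0.707, -0.0, -0.0]
ft_force: [1.0, -0.1, 0.1]
width: 59.7
grasp_force: 0.0
t: 1.4
tool_pos: [458.3, -336.9, 80.8]
orientation: [0.707, 0.707, -0.0, -0.0]
ft_force: [-0.5, -0.5, -0.0]
width: 60.4
grasp_force: 0.0
t: 2.02
tool_pos: [458.8, -335.8, 81.2]
orientation: [0.922, 0.388, -0.0, -0.0]
ft_force: [-0.8, 0.7, -0.2]
width: 60.1
grasp_force: 0.0
t: 2.65
tool_pos: [458.8, -335.9, 81.2]
orientation: [1.0, 0.013, -0.0, -0.0]
ft_force: [0.7, -0.7, -0.1]
width: 60.3
grasp_force: 0.0
t: 3.28
tool_pos: [458.9, -336.2, 82.2]
orientation: [0.93, 0.015, 0.368, -0.005]
ft_force: [0.2, -0.6, 0.2]
width: 59.9
grasp_force: 0.0
t: 3.65
tool_pos: [457.3, -335.2, 78.0]
orientation: [0.867, 0.011, 0.498, -0.01]
ft_force: [-0.1, 0.3, -0.3]
width: 60.2
grasp_force: 0.0
[-1.237 -0.358  2.219  1.111  1.171 -0.106] 60.18330971580304
TCP [ 457.3 -335.2   78. ] -> [ 498.3 -337.3   10.5] mm/row 9.9 deg/row 0.06
[[[-0.016,0.002,0.029],[-0.0,0.0001,-0.0001]],[[-0.016,0.002,0.029],[-0.0,0.0001,-0.0001]],[[-0.016,0.001,0.029],[-0.0,0.0001,-0.0001]],[[-0.016,0.001,0.029],[-0.0,0.0001,-0.0001]],[[-0.016,0.001,0.029],[-0.0,0.0001,-0.0001]]]
[[[-0.016,0.001,0.029],[-0.0,0.0001,-0.0001]],[[-0.016,0.001,0.029],[-0.0,0.0001,-0.0001]],[[-0.016,0.001,0.029],[-0.0,0.0001,-0.0001]]]
```

View pics/wrist_b.png

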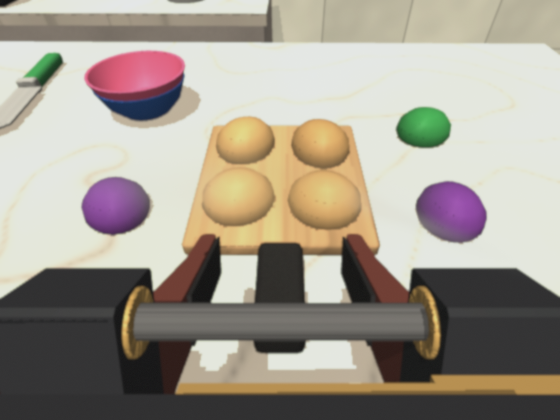

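Wrist view: the handle (column ~280) is centred between the fingers (columns 205–355), with the four potatoes two by two on the blade. I'll descend and grip.

```bash
python3 -m inch '[[[-0.016,0.001,0.029],[0,0,0]],[[-0.016,0.001,0.029],[0,0,0]],[[-0.016,0.001,0.029],[0,0,0]],[[-0.016,0.001,0.029],[0,0,0]],[[-0.016,0.001,0.029],[0,0,0]]]'
python3 -m inch '[[[-0.016,0.001,0.029],[0,0,0]],[[-0.016,0.001,0.029],[0,0,0]],[[-0.014,0.001,0.026],[0,0,0]],[[0,0,0],[0,0,0]],[[0,0,0],[0,0,0]]]'
python3 - <<'E'
from plan import *
o=sensors.observe();print(o['joint_pos'],o['ft_force'])
g=np.array([595.4-113.5,-334.2-113.5*.0315,20])
go(g,60,1.8,1)
E
```

```text
t: 4.32
tool_pos: [485.2, -336.5, 38.3]
orientation: [0.866, 0.014, 0.5, -0.008]
ft_force: [0.2, -0.2, 0.2]
width: 60.0
grasp_force: 0.0
t: 4.95
tool_pos: [499.7, -337.2, 14.7]
orientation: [0.866, 0.014, 0.5, -0.008]
ft_force: [0.0, -0.5, -0.5]
width: 60.5
grasp_force: 0.0
[-1.139 -0.16   2.193  1.214  1.018 -0.251] [ 0.037 -0.541 -0.504]
TCP [ 499.7 -337.2   14.7] -> [ 498.3 -337.3   10.5] mm/row 4.4 deg/row 0.02
[[[-0.014,0.0,0.003],[0.0,0.0,0.0]]]
```

```bash
python3 -m inch '[[[-0.011,0,0.003],[0,0,0]],[[0,0,0],[0,0,0]]]'
python3 -m inch '[[[0,0,0],[0,0,0]],[[0,0,0],[0,0,0]],[[0,0,0],[0,0,0]],[[0,0,0],[0,0,0]]]' 20 60
python3 -m inch '[[[0,0,0],[0,0,0]],[[0.006,0,-0.0035],[0,0,0]],[[0.012,0,-0.007],[0,0,0]],[[0.02,0,-0.0115],[0,0,0]],[[0.02,0,-0.0115],[0,0,0]]]'
python3 look.py c wrist
```

```text
t: 5.2
tool_pos: [498.6, -337.2, 11.1]
orientation: [0.866, 0.013, 0.5, -0.008]
ft_force: [-0.2, 0.9, -0.3]
width: 60.0
grasp_force: 0.0
t: 5.7
tool_pos: [498.9, -336.7, 11.3]
orientation: [0.866, 0.014, 0.5, -0.008]
ft_force: [-1.7, 2.1, 1.8]
width: 32.1
grasp_force: 59.9
t: 6.32
tool_pos: [498.6, -337.2, 31.5]
orientation: [0.866, 0.014, 0.5, -0.008]
ft_force: [-0.8, -0.3, -4.8]
width: 31.7
grasp_force: 59.9
```

View pics/wrist_c.png

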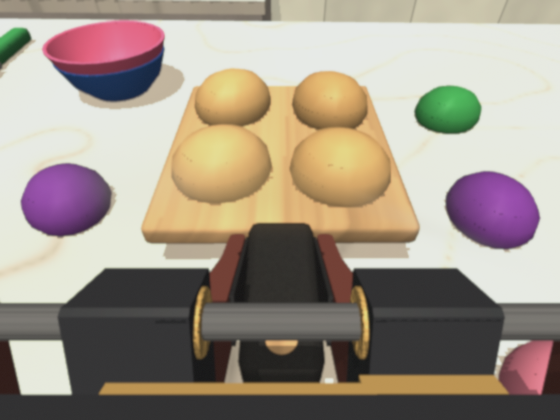

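Held: wrist load 4.8 N, all four halves still on the blade (rows 70–205). I'll raise it further and compute the transfer to the pot at heading 60°.

```bash
python3 -m inch '[[[0.03,0,-0.017],[0,0,0]],[[0.04,0,-0.023],[0,0,0]],[[0.04,0,-0.023],[0,0,0]],[[0.04,0,-0.023],[0,0,0]],[[0.04,0,-0.023],[0,0,0]]]'
python3 -m inch '[[[0.04,0,-0.023],[0,0,0]],[[0.04,0,-0.023],[0,0,0]],[[0.03,0,-0.017],[0,0,0]],[[0.015,0,-0.009],[0,0,0]],[[0,0,0],[0,0,0]]]'
python3 - <<'E'
from plan import *
o=sensors.observe();print(o['joint_pos'],o['ft_force'])
go([404,-124,250],60,60,25)
E
python3 look.py d side
```

```text
t: 7.0
tool_pos: [499.0, -337.1, 98.3]
orientation: [0.866, 0.014, 0.5, -0.008]
ft_force: [-0.1, -0.9, -3.4]
width: 31.8
grasp_force: 59.9
t: 7.62
tool_pos: [499.1, -337.2, 140.5]
orientation: [0.866, 0.014, 0.5, -0.008]
ft_force: [0.2, 0.0, -5.4]
width: 32.0
grasp_force: 59.9
[-1.14  -0.378  2.116  1.069  1.143  0.053] [ 0.192  0.015 -5.361]
TCP [ 499.1 -337.2  140.5] -> [ 412.2 -109.8  240.5] mm/row 10.5 deg/row 2.33
[[[0.006,-0.031,-0.016],[0.0056,0.0,-0.0032]],[[0.007,-0.031,-0.015],[0.0056,0.0,-0.0032]],[[0.008,-0.031,-0.014],[0.0056,0.0,-0.0032]],[[0.008,-0.032,-0.013],[0.0056,0.0,-0.0032]],[[0.009,-0.032,-0.011],[0.0056,0.0,-0.0032]]]
[[[0.009,-0.032,-0.01],[0.0056,0.0,-0.0032]],[[0.01,-0.032,-0.009],[0.0056,0.0,-0.0032]],[[0.011,-0.032,-0.008],[0.0056,0.0,-0.0032]],[[0.011,-0.032,-0.007],[0.0056,0.0,-0.0032]],[[0.012,-0.032,-0.006],[0.0056,0.0,-0.0032]]]
[[[0.013,-0.032,-0.005],[0.0056,0.0,-0.0032]],[[0.013,-0.032,-0.003],[0.0056,0.0,-0.0032]],[[0.014,-0.032,-0.002],[0.0056,0.0,-0.0032]],[[0.015,-0.032,-0.001],[0.0056,0.0,-0.0032]],[[0.015,-0.032,-0.0],[0.0056,0.0,-0.0032]]]
[[[0.016,-0.031,0.001],[0.0056,0.0,-0.0032]],[[0.017,-0.031,0.002],[0.0056,0.0,-0.0032]],[[0.017,-0.03,0.003],[0.0056,0.0,-0.0032]],[[0.018,-0.03,0.004],[0.0056,0.0,-0.0032]],[[0.018,-0.029,0.005],[0.0056,0.0,-0.0032]]]
[[[0.019,-0.029,0.006],[0.0056,0.0,-0.0032]],[[0.02,-0.028,0.007],[0.0056,0.0,-0.0032]],[[0.02,-0.027,0.008],[0.0056,0.0,-0.0032]],[[0.021,-0.027,0.009],[0.0056,0.0,-0.0032]],[[0.021,-0.026,0.01],[0.0056,0.0,-0.0032]]]
```

View pics/side_d.png

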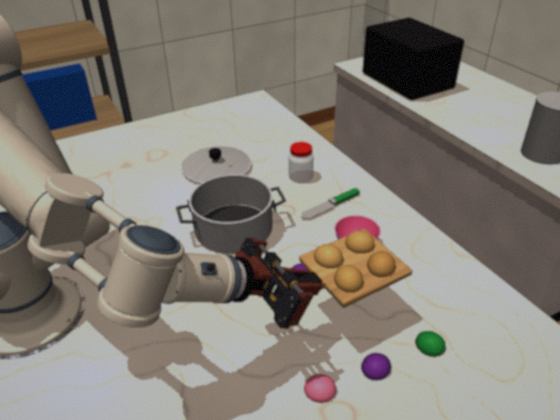

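Side view: the board is level about 130 mm up, with all four halves on it (x 315–395, y 240–290). Now the transfer to the pot.

```bash
python3 -m inch '[[[0.003,-0.015,-0.008],[0.003,0,-0.0016]],[[0.007,-0.031,-0.015],[0.0056,0,-0.0032]],[[0.008,-0.031,-0.014],[0.0056,0,-0.0032]],[[0.008,-0.032,-0.013],[0.0056,0,-0.0032]],[[0.009,-0.032,-0.011],[0.0056,0,-0.0032]]]'
python3 -m inch '[[[0.009,-0.032,-0.01],[0.0056,0,-0.0032]],[[0.01,-0.032,-0.009],[0.0056,0,-0.0032]],[[0.011,-0.032,-0.008],[0.0056,0,-0.0032]],[[0.011,-0.032,-0.007],[0.0056,0,-0.0032]],[[0.012,-0.032,-0.006],[0.0056,0,-0.0032]]]'
python3 -m inch '[[[0.013,-0.032,-0.005],[0.0056,0,-0.0032]],[[0.013,-0.032,-0.003],[0.0056,0,-0.0032]],[[0.014,-0.032,-0.002],[0.0056,0,-0.0032]],[[0.015,-0.032,-0.001],[0.0056,0,-0.0032]],[[0.015,-0.032,0],[0.0056,0,-0.0032]]]'
python3 -m inch '[[[0.016,-0.031,0.001],[0.0056,0,-0.0032]],[[0.017,-0.031,0.002],[0.0056,0,-0.0032]],[[0.017,-0.03,0.003],[0.0056,0,-0.0032]],[[0.018,-0.03,0.004],[0.0056,0,-0.0032]],[[0.018,-0.029,0.005],[0.0056,0,-0.0032]]]'
python3 -c "
from plan import *
o=sensors.observe();print(o['joint_pos'],o['ft_force'])
go([404,-124,250],60,60,7)"
```

```text
t: 8.3
tool_pos: [483.7, -295.7, 158.3]
orientation: [0.861, 0.093, 0.497, -0.055]
ft_force: [-0.0, 0.0, -4.5]
width: 31.4
grasp_force: 59.9
t: 8.93
tool_pos: [467.4, -250.5, 178.5]
orientation: [0.847, 0.18, 0.489, -0.105]
ft_force: [-0.3, 0.9, -4.6]
width: 31.7
grasp_force: 59.9
t: 9.55
tool_pos: [451.3, -204.5, 198.8]
orientation: [0.824, 0.265, 0.476, -0.155]
ft_force: [0.1, 0.2, -4.5]
width: 31.6
grasp_force: 59.9
t: 10.18
tool_pos: [434.9, -159.0, 219.0]
orientation: [0.793, 0.346, 0.458, -0.202]
ft_force: [0.3, 0.4, -5.5]
width: 31.9
grasp_force: 59.9
[-1.105 -0.298  1.911  1.008  1.861 -0.219] [ 0.343  0.37  -5.488]
TCP [ 434.9 -159.   219. ] -> [ 412.2 -109.8  240.5] mm/row 8.3 deg/row 1.82
[[[0.014,-0.024,0.004],[0.0043,-0.0,-0.0026]],[[0.014,-0.024,0.004],[0.0043,-0.0,-0.0026]],[[0.015,-0.023,0.005],[0.0043,-0.0,-0.0026]],[[0.015,-0.023,0.005],[0.0043,-0.0,-0.0026]],[[0.015,-0.022,0.006],[0.0043,-0.0,-0.0026]]]
[[[0.016,-0.022,0.007],[0.0043,-0.0,-0.0026]],[[0.016,-0.022,0.007],[0.0043,-0.0,-0.0026]]]
```

```bash
python3 -m inch '[[[0.014,-0.024,0.004],[0.0043,0,-0.0026]],[[0.014,-0.024,0.004],[0.0043,0,-0.0026]],[[0.015,-0.023,0.005],[0.0043,0,-0.0026]],[[0.015,-0.023,0.005],[0.0043,0,-0.0026]],[[0.015,-0.022,0.006],[0.0043,0,-0.0026]]]'
python3 -m inch '[[[0.016,-0.022,0.007],[0.0043,0,-0.0026]],[[0.008,-0.011,0.004],[0.0022,0,-0.0013]],[[0,0,0],[0,0,0]],[[0,0,0],[0,0,0]]]'
python3 look.py e side scene
python3 - <<'E'
from plan import *
from fit import *
o=sensors.observe();print(o['joint_pos'],o['ft_force'])
R=Rn.from_quat(o['orientation']).as_matrix();g=o['tool_pos']-19*R[:,2]
# board axes: from nominal 60 deg grip
Bd=R@toolR(60,0).T; print('board x',Bd[:,0],'grasp',g)
L=np.array([[-82.5,75,15],[82.5,75,15],[82.5,-75,15],[-82.5,-75,15]])
W=(L-[-113.5,0,20])@Bd.T+g
out=[]
for n,x0,y0 in(('side',150,80),('scene',230,100)):
    im=cv2.resize(cv2.imread(f'pics/{n}_e.png')[y0:y0+200,x0:x0+200],(400,400),interpolation=cv2.INTER_CUBIC)
    for P in(W,circ(500.4,42,100,100)):
        cv2.polylines(im,[((proj(n,P)-[x0,y0]+.5)*32).astype(int).reshape(-1,1,2)],True,(255,255,0),1,cv2.LINE_AA,4)
    out.append(im)
cv2.imwrite('pics/o3.png',np.hstack(out))
E
```

```text
t: 10.8
tool_pos: [418.8, -123.9, 234.4]
orientation: [0.763, 0.408, 0.442, -0.236]
ft_force: [-0.6, -0.0, -4.7]
width: 31.5
grasp_force: 59.9
t: 11.3
tool_pos: [414.3, -113.5, 238.6]
orientation: [0.754, 0.426, 0.436, -0.246]
ft_force: [-0.5, 0.3, -3.8]
width: 31.7
grasp_force: 59.9
[-1.041 -0.288  1.867  0.988  1.993 -0.273] [-0.236 -0.785 -3.746]
board x [0.517 0.856 0.002] grasp [ 405.744 -127.662  248.121]
```

View pics/o3.png

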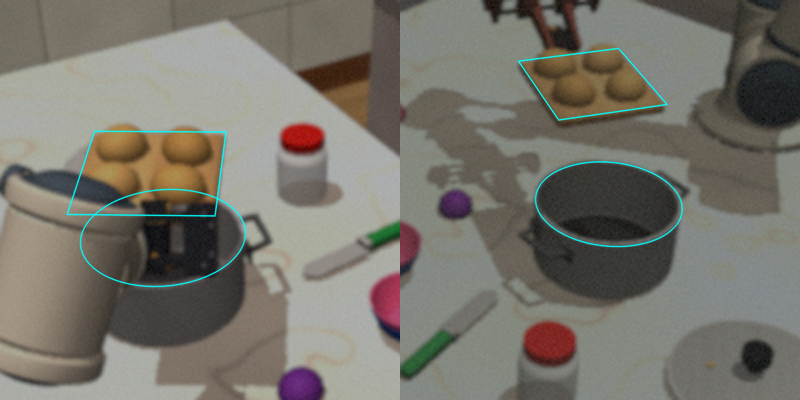

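The predicted outline matches the board in both views, so there is no droop or slip and the grasp is right. Now the pour stages, with the lip held 45 mm short of the pot axis.

```bash
cat > pour.py <<'E'
from plan import *
psi=59;h=np.array([np.cos(np.radians(psi)),np.sin(np.radians(psi)),0]);u=np.array([0,0,1])
def g(al,d,z):
    a=np.radians(al);bx=np.cos(a)*h-np.sin(a)*u;bz=np.sin(a)*h+np.cos(a)*u
    return np.array([500.4,42,0])+d*h+z*u-196*bx+5*bz
E
python3 -c "
from pour import *
s=go(g(20,-45,128),40,psi,10)
s=go(g(44,-45,116),16,psi,10,start=s);print(s[0])"
```

```text
TCP [ 414.3 -113.6  238.7] -> [ 389.5 -142.5  185.2] mm/row 6.6 deg/row 2.01
[[[-0.022,-0.002,-0.002],[0.0,-0.0056,-0.0]],[[-0.022,-0.002,-0.001],[0.0,-0.0056,-0.0]],[[-0.022,-0.002,-0.0],[0.0,-0.0056,-0.0]],[[-0.022,-0.002,0.0],[0.0,-0.0056,-0.0]],[[-0.022,-0.002,0.001],[0.0,-0.0056,-0.0]]]
[[[-0.022,-0.002,0.002],[0.0,-0.0056,-0.0]],[[-0.022,-0.002,0.003],[0.0,-0.0056,-0.0]],[[-0.022,-0.002,0.003],[0.0,-0.0056,-0.0]],[[-0.021,-0.002,0.004],[0.0,-0.0056,-0.0]],[[-0.021,-0.002,0.005],[0.0,-0.0056,-0.0]]]
TCP [ 389.5 -142.5  185.2] -> [ 409.1 -110.   237.5] mm/row 6.5 deg/row 2.40
[[[0.021,0.0,-0.005],[0.0,-0.0067,0.0]],[[0.021,0.0,-0.006],[0.0,-0.0067,0.0]],[[0.02,0.0,-0.007],[0.0,-0.0067,0.0]],[[0.02,0.0,-0.008],[0.0,-0.0067,0.0]],[[0.02,0.0,-0.009],[0.0,-0.0067,0.0]]]
[[[0.019,0.0,-0.009],[0.0,-0.0067,0.0]],[[0.019,0.0,-0.01],[0.0,-0.0067,0.0]],[[0.019,0.0,-0.011],[0.0,-0.0067,0.0]],[[0.018,0.0,-0.012],[0.0,-0.0067,0.0]],[[0.018,0.0,-0.013],[0.0,-0.0067,0.0]]]
[ 409.094 -109.959  237.486]
```

```bash
python3 -m inch '[[[-0.022,-0.002,-0.002],[0,-0.0056,0]],[[-0.022,-0.002,-0.001],[0,-0.0056,0]],[[-0.022,-0.002,0],[0,-0.0056,0]],[[-0.022,-0.002,0],[0,-0.0056,0]],[[-0.022,-0.002,0.001],[0,-0.0056,0]]]'
python3 -m inch '[[[-0.022,-0.002,0.002],[0,-0.0056,0]],[[-0.022,-0.002,0.003],[0,-0.0056,0]],[[-0.022,-0.002,0.003],[0,-0.0056,0]],[[-0.021,-0.002,0.004],[0,-0.0056,0]],[[-0.021,-0.002,0.005],[0,-0.0056,0]]]'
python3 -c "
from pour import *
print(sensors.observe()['joint_pos'])
s=go(g(44,-45,116),16,psi,10);print(s[0])"
```

```text
t: 12.02
tool_pos: [401.8, -128.3, 211.4]
orientation: [0.789, 0.446, 0.367, -0.207]
ft_force: [0.2, 0.6, -4.5]
width: 31.9
grasp_force: 59.9
t: 12.65
tool_pos: [389.5, -142.9, 184.5]
orientation: [0.819, 0.462, 0.297, -0.167]
ft_force: [1.0, -1.1, -4.9]
width: 31.5
grasp_force: 59.9
[-0.963 -0.366  1.858  0.665  1.898 -0.281]
TCP [ 389.5 -142.9  184.5] -> [ 409.1 -110.   237.5] mm/row 6.5 deg/row 2.38
[[[0.021,-0.0,-0.005],[0.0,-0.0066,-0.0]],[[0.021,-0.0,-0.006],[0.0,-0.0066,-0.0]],[[0.021,-0.0,-0.007],[0.0,-0.0066,-0.0]],[[0.02,-0.0,-0.008],[0.0,-0.0066,-0.0]],[[0.02,-0.0,-0.009],[0.0,-0.0066,-0.0]]]
[[[0.02,-0.0,-0.01],[0.0,-0.0066,-0.0]],[[0.019,-0.0,-0.01],[0.0,-0.0066,-0.0]],[[0.019,-0.0,-0.011],[0.0,-0.0066,-0.0]],[[0.018,-0.0,-0.012],[0.0,-0.0066,-0.0]],[[0.018,-0.0,-0.013],[0.0,-0.0066,-0.0]]]
[ 409.094 -109.959  237.486]
```

```bash
python3 -m inch '[[[0.021,0,-0.005],[0,-0.0066,0]],[[0.021,0,-0.006],[0,-0.0066,0]],[[0.021,0,-0.007],[0,-0.0066,0]],[[0.02,0,-0.008],[0,-0.0066,0]],[[0.02,0,-0.009],[0,-0.0066,0]]]'
python3 -m inch '[[[0.02,0,-0.01],[0,-0.0066,0]],[[0.019,0,-0.01],[0,-0.0066,0]],[[0.019,0,-0.011],[0,-0.0066,0]],[[0.018,0,-0.012],[0,-0.0066,0]],[[0.018,0,-0.013],[0,-0.0066,0]]]'
python3 -m inch '[[[0,0,0],[0,0,0]],[[0,0,0],[0,0,0]],[[0,0,0],[0,0,0]],[[0,0,0],[0,0,0]]]'
python3 look.py f side scene
python3 -c "
import cv2,numpy as np
a=cv2.imread('pics/side_f.png')[70:270,130:330];b=cv2.imread('pics/scene_f.png')[80:280,240:440]
cv2.imwrite('pics/o4.png',cv2.resize(np.hstack([a,b]),(800,400),interpolation=cv2.INTER_CUBIC))"
```

```text
t: 13.28
tool_pos: [399.7, -125.8, 211.9]
orientation: [0.845, 0.478, 0.21, -0.118]
ft_force: [-0.1, -0.6, -4.9]
width: 31.8
grasp_force: 59.9
t: 13.9
tool_pos: [409.9, -109.0, 239.1]
orientation: [0.862, 0.487, 0.122, -0.068]
ft_force: [1.3, 0.0, -2.5]
width: 31.7
grasp_force: 59.9
t: 14.4
tool_pos: [409.3, -110.0, 237.6]
orientation: [0.862, 0.486, 0.123, -0.069]
ft_force: [-0.7, -0.0, -2.4]
width: 31.6
grasp_force: 59.9
```

View pics/o4.png

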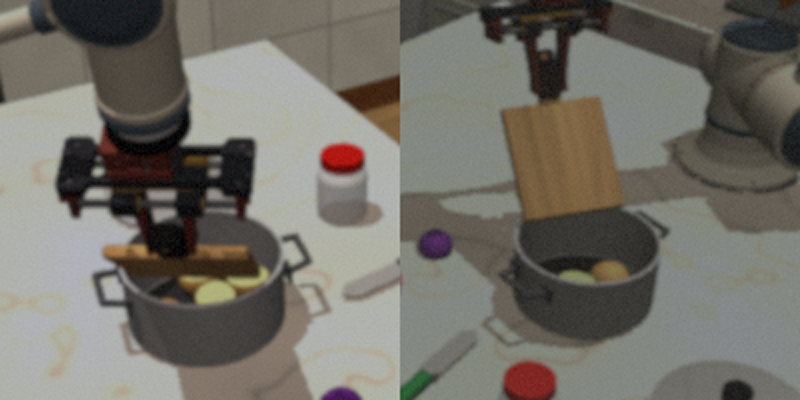

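The board is empty and the load fell to 2.4 N (the board alone). Potatoes are visible in the pot (scene crop ~(575–610,270); side crop (180–265,280)). The pot hasn't moved. Next, returning the board to its spot.

```bash
python3 -c "
from pour import *
s=go([405,-140,270],60,55,10)
s=go([482,-338,110],60,1.8,20,start=s)
s=go([482,-338,20.5],60,1.8,10,start=s)"
```

```text
TCP [ 409.4 -109.9  237.7] -> [ 414.4 -126.5  260.5] mm/row 2.9 deg/row 4.40
[[[-0.002,0.004,-0.008],[-0.0007,0.0122,0.0009]],[[-0.001,0.004,-0.008],[-0.0007,0.0122,0.0009]],[[-0.0,0.004,-0.008],[-0.0007,0.0122,0.0009]],[[0.0,0.004,-0.008],[-0.0007,0.0122,0.0009]],[[0.001,0.004,-0.008],[-0.0007,0.0122,0.0009]]]
[[[0.002,0.004,-0.008],[-0.0007,0.0122,0.0009]],[[0.002,0.004,-0.008],[-0.0007,0.0122,0.0009]],[[0.003,0.005,-0.008],[-0.0007,0.0122,0.0009]],[[0.004,0.005,-0.008],[-0.0007,0.0122,0.0009]],[[0.004,0.005,-0.007],[-0.0007,0.0122,0.0009]]]
TCP [ 414.4 -126.5  260.5] -> [ 498.4 -337.5  100.5] mm/row 13.9 deg/row 2.66
[[[-0.033,0.032,-0.005],[-0.0064,0.0,0.0037]],[[-0.033,0.033,-0.003],[-0.0064,0.0,0.0037]],[[-0.032,0.033,-0.002],[-0.0064,0.0,0.0037]],[[-0.031,0.034,-0.001],[-0.0064,0.0,0.0037]],[[-0.03,0.035,0.001],[-0.0064,0.0,0.0037]]]
[[[-0.03,0.036,0.002],[-0.0064,0.0,0.0037]],[[-0.029,0.036,0.004],[-0.0064,0.0,0.0037]],[[-0.028,0.037,0.005],[-0.0064,0.0,0.0037]],[[-0.027,0.037,0.007],[-0.0064,0.0,0.0037]],[[-0.026,0.037,0.008],[-0.0064,0.0,0.0037]]]
[[[-0.025,0.038,0.01],[-0.0064,0.0,0.0037]],[[-0.024,0.038,0.011],[-0.0064,0.0,0.0037]],[[-0.024,0.038,0.013],[-0.0064,0.0,0.0037]],[[-0.023,0.038,0.014],[-0.0064,0.0,0.0037]],[[-0.022,0.038,0.016],[-0.0064,0.0,0.0037]]]
[[[-0.021,0.038,0.017],[-0.0064,0.0,0.0037]],[[-0.02,0.037,0.019],[-0.0064,0.0,0.0037]],[[-0.019,0.037,0.02],[-0.0064,0.0,0.0037]],[[-0.018,0.037,0.022],[-0.0064,0.0,0.0037]],[[-0.017,0.036,0.023],[-0.0064,0.0,0.0037]]]
TCP [ 498.4 -337.5  100.5] -> [ 498.4 -337.5   11. ] mm/row 8.9 deg/row 0.00
[[[-0.026,0.0,0.015],[0.0,0.0,0.0]],[[-0.026,0.0,0.015],[0.0,0.0,0.0]],[[-0.026,0.0,0.015],[0.0,0.0,0.0]],[[-0.026,0.0,0.015],[0.0,0.0,0.0]],[[-0.026,0.0,0.015],[0.0,0.0,0.0]]]
[[[-0.026,0.0,0.015],[0.0,0.0,0.0]],[[-0.026,0.0,0.015],[0.0,0.0,0.0]],[[-0.026,0.0,0.015],[0.0,0.0,0.0]],[[-0.026,0.0,0.015],[0.0,0.0,0.0]],[[-0.026,0.0,0.015],[0.0,0.0,0.0]]]
```

```bash
python3 -m inch '[[[-0.002,0.004,-0.008],[-0.0007,0.0122,0.0009]],[[-0.001,0.004,-0.008],[-0.0007,0.0122,0.0009]],[[0,0.004,-0.008],[-0.0007,0.0122,0.0009]],[[0,0.004,-0.008],[-0.0007,0.0122,0.0009]],[[0.001,0.004,-0.008],[-0.0007,0.0122,0.0009]]]'
python3 -m inch '[[[0.002,0.004,-0.008],[-0.0007,0.0122,0.0009]],[[0.002,0.004,-0.008],[-0.0007,0.0122,0.0009]],[[0.003,0.005,-0.008],[-0.0007,0.0122,0.0009]],[[0.004,0.005,-0.008],[-0.0007,0.0122,0.0009]],[[0.004,0.005,-0.007],[-0.0007,0.0122,0.0009]]]'
python3 -m inch '[[[-0.033,0.032,-0.005],[-0.0064,0,0.0037]],[[-0.033,0.033,-0.003],[-0.0064,0,0.0037]],[[-0.032,0.033,-0.002],[-0.0064,0,0.0037]],[[-0.031,0.034,-0.001],[-0.0064,0,0.0037]],[[-0.03,0.035,0.001],[-0.0064,0,0.0037]]]'
python3 -m inch '[[[-0.03,0.036,0.002],[-0.0064,0,0.0037]],[[-0.029,0.036,0.004],[-0.0064,0,0.0037]],[[-0.028,0.037,0.005],[-0.0064,0,0.0037]],[[-0.027,0.037,0.007],[-0.0064,0,0.0037]],[[-0.026,0.037,0.008],[-0.0064,0,0.0037]]]'
python3 -m inch '[[[-0.025,0.038,0.01],[-0.0064,0,0.0037]],[[-0.024,0.038,0.011],[-0.0064,0,0.0037]],[[-0.024,0.038,0.013],[-0.0064,0,0.0037]],[[-0.023,0.038,0.014],[-0.0064,0,0.0037]],[[-0.022,0.038,0.016],[-0.0064,0,0.0037]]]'
python3 -m inch '[[[-0.021,0.038,0.017],[-0.0064,0,0.0037]],[[-0.02,0.037,0.019],[-0.0064,0,0.0037]],[[-0.019,0.037,0.02],[-0.0064,0,0.0037]],[[-0.018,0.037,0.022],[-0.0064,0,0.0037]],[[-0.017,0.036,0.023],[-0.0064,0,0.0037]]]'
python3 -m inch '[[[0,0,0],[0,0,0]],[[0,0,0],[0,0,0]]]' 
python3 -c "
from plan import *
s=go([482,-338,21],60,1.8,10)"
```

```text
t: 15.12
tool_pos: [411.5, -118.1, 248.8]
orientation: [0.83, 0.451, 0.29, -0.153]
ft_force: [-0.2, -0.2, -2.2]
width: 31.7
grasp_force: 59.9
t: 15.75
tool_pos: [414.1, -126.7, 260.0]
orientation: [0.768, 0.398, 0.445, -0.231]
ft_force: [0.6, 0.8, -3.1]
width: 31.6
grasp_force: 59.9
t: 16.38
tool_pos: [435.6, -179.4, 219.7]
orientation: [0.81, 0.306, 0.468, -0.177]
ft_force: [0.6, 0.3, -2.9]
width: 32.1
grasp_force: 59.9
t: 17.0
tool_pos: [456.5, -232.1, 179.1]
orientation: [0.84, 0.21, 0.486, -0.122]
ft_force: [0.0, -0.2, -2.6]
width: 31.9
grasp_force: 59.9
t: 17.62
tool_pos: [477.8, -285.0, 138.7]
orientation: [0.859, 0.111, 0.496, -0.065]
ft_force: [0.6, 0.9, -2.3]
width: 31.7
grasp_force: 59.9
t: 18.25
tool_pos: [498.9, -337.6, 98.7]
orientation: [0.866, 0.011, 0.5, -0.008]
ft_force: [-0.1, -0.2, -2.0]
width: 31.9
grasp_force: 59.9
t: 18.5
tool_pos: [498.9, -336.9, 99.6]
orientation: [0.866, 0.012, 0.5, -0.008]
ft_force: [-0.7, -0.2, -2.2]
width: 31.7
grasp_force: 59.9
TCP [ 498.9 -336.9   99.6] -> [ 498.4 -337.5   11.5] mm/row 8.8 deg/row 0.02
[[[-0.026,0.0,0.015],[0.0,-0.0,-0.0]],[[-0.026,0.0,0.015],[0.0,-0.0,-0.0]],[[-0.026,0.0,0.015],[0.0,-0.0,-0.0]],[[-0.026,0.0,0.015],[0.0,-0.0,-0.0]],[[-0.026,0.0,0.015],[0.0,-0.0,-0.0]]]
[[[-0.026,0.0,0.015],[0.0,-0.0,-0.0]],[[-0.026,0.0,0.015],[0.0,-0.0,-0.0]],[[-0.026,0.0,0.015],[0.0,-0.0,-0.0]],[[-0.026,0.0,0.015],[0.0,-0.0,-0.0]],[[-0.026,0.0,0.015],[0.0,-0.0,-0.0]]]
```

```bash
python3 -m inch '[[[-0.026,0,0.015],[0,0,0]],[[-0.026,0,0.015],[0,0,0]],[[-0.026,0,0.015],[0,0,0]],[[-0.026,0,0.015],[0,0,0]],[[-0.026,0,0.015],[0,0,0]]]'
python3 -m inch '[[[-0.026,0,0.015],[0,0,0]],[[-0.026,0,0.015],[0,0,0]],[[-0.026,0,0.015],[0,0,0]],[[-0.02,0,0.012],[0,0,0]],[[-0.012,0,0.007],[0,0,0]]]'
python3 -m inch '[[[-0.006,0,0.0035],[0,0,0]],[[0,0,0],[0,0,0]],[[0,0,0],[0,0,0]]]'
```

```text
t: 19.12
tool_pos: [499.0, -337.0, 53.7]
orientation: [0.866, 0.012, 0.5, -0.008]
ft_force: [0.3, 0.5, -2.1]
width: 31.9
grasp_force: 59.9
t: 19.75
tool_pos: [499.2, -336.9, 15.8]
orientation: [0.866, 0.012, 0.5, -0.008]
ft_force: [-0.3, 0.1, -1.7]
width: 31.5
grasp_force: 59.9
t: 20.12
tool_pos: [499.3, -337.1, 14.6]
orientation: [0.866, 0.012, 0.501, -0.008]
ft_force: [0.1, 0.0, -2.8]
width: 31.4
grasp_force: 59.9
```

```bash
python3 -m inch '[[[-0.006,0,0.0035],[0,0,0]],[[0,0,0],[0,0,0]],[[0,0,0],[0,0,0]]]'
python3 -m inch '[[[-0.004,0,0.0025],[0,0,0]],[[0,0,0],[0,0,0]],[[0,0,0],[0,0,0]]]'
```

```text
t: 20.5
tool_pos: [499.2, -336.9, 12.2]
orientation: [0.866, 0.012, 0.5, -0.008]
ft_force: [0.2, 0.3, -3.7]
width: 31.6
grasp_force: 59.9
t: 20.88
tool_pos: [499.5, -337.2, 11.4]
orientation: [0.865, 0.012, 0.501, -0.008]
ft_force: [-0.1, 2.4, 1.5]
width: 31.6
grasp_force: 59.9
```

```bash
python3 -m inch '[[[0,0,0],[0,0,0]],[[0,0,0],[0,0,0]],[[0,0,-0.01],[0,0,0]],[[0,0,-0.04],[0,0,0]],[[0,0,-0.07],[0,0,0]]]' 60 60
python3 -m inch '[[[0,0,-0.07],[0,0,0]],[[0.08,0,-0.05],[0,0,0]],[[0.1,0,-0.06],[0,0,0]],[[0.1,0,-0.06],[0,0,0]],[[0.1,0,-0.06],[0,0,0]]]' 80
python3 look.py g wrist
python3 -c "
from plan import *
print(sensors.observe()['joint_pos'])
s=go([470,-150,260],0,30,10)
s=go([577.3,328.5,150],0,60,15,start=s)
s=go([577.3,328.5,50],0,60,6,start=s)
"
```

```text
t: 21.5
tool_pos: [467.4, -337.4, 28.8]
orientation: [0.866, 0.012, 0.5, -0.009]
ft_force: [0.2, -0.3, -0.7]
width: 60.0
grasp_force: 0.0
t: 22.12
tool_pos: [446.2, -338.7, 173.8]
orientation: [0.866, 0.012, 0.5, -0.008]
ft_force: [0.5, 0.9, 0.1]
width: 79.7
grasp_force: 0.0
[-1.269 -0.493  2.127  1.05   1.3    0.077]
TCP [ 447.1 -340.2  180.1] -> [ 470. -150.  241.] mm/row 20.1 deg/row 6.60
[[[0.023,-0.063,-0.002],[0.0042,-0.0164,-0.0071]],[[0.025,-0.062,-0.003],[0.0042,-0.0164,-0.0071]],[[0.028,-0.061,-0.004],[0.0042,-0.0164,-0.0071]],[[0.03,-0.06,-0.005],[0.0042,-0.0164,-0.0071]],[[0.032,-0.059,-0.007],[0.0042,-0.0164,-0.0071]]]
[[[0.034,-0.057,-0.009],[0.0042,-0.0164,-0.0071]],[[0.035,-0.056,-0.011],[0.0042,-0.0164,-0.0071]],[[0.036,-0.055,-0.013],[0.0042,-0.0164,-0.0071]],[[0.037,-0.054,-0.015],[0.0042,-0.0164,-0.0071]],[[0.038,-0.052,-0.018],[0.0042,-0.0164,-0.0071]]]
TCP [ 470. -150.  241.] -> [577.3 328.5 131. ] mm/row 33.5 deg/row 2.00
[[[0.074,-0.08,0.024],[0.0,0.0,-0.0056]],[[0.077,-0.078,0.024],[0.0,0.0,-0.0056]],[[0.079,-0.075,0.024],[0.0,0.0,-0.0056]],[[0.082,-0.072,0.024],[0.0,0.0,-0.0056]],[[0.084,-0.069,0.024],[0.0,0.0,-0.0056]]]
[[[0.087,-0.066,0.024],[0.0,0.0,-0.0056]],[[0.089,-0.063,0.024],[0.0,0.0,-0.0056]],[[0.091,-0.06,0.024],[0.0,0.0,-0.0056]],[[0.093,-0.057,0.024],[0.0,0.0,-0.0056]],[[0.095,-0.053,0.024],[0.0,0.0,-0.0056]]]
[[[0.097,-0.05,0.024],[0.0,0.0,-0.0056]],[[0.098,-0.047,0.024],[0.0,0.0,-0.0056]],[[0.1,-0.043,0.024],[0.0,0.0,-0.0056]],[[0.101,-0.04,0.024],[0.0,0.0,-0.0056]],[[0.103,-0.036,0.024],[0.0,0.0,-0.0056]]]
TCP [577.3 328.5 131. ] -> [577.3 328.5  31. ] mm/row 16.7 deg/row 0.00
[[[0.0,0.0,0.056],[0.0,0.0,0.0]],[[0.0,0.0,0.056],[0.0,0.0,0.0]],[[0.0,0.0,0.056],[0.0,0.0,0.0]],[[0.0,0.0,0.056],[0.0,0.0,0.0]],[[0.0,0.0,0.056],[0.0,0.0,0.0]]]
[[[0.0,0.0,0.056],[0.0,0.0,0.0]]]
```

View pics/wrist_g.png

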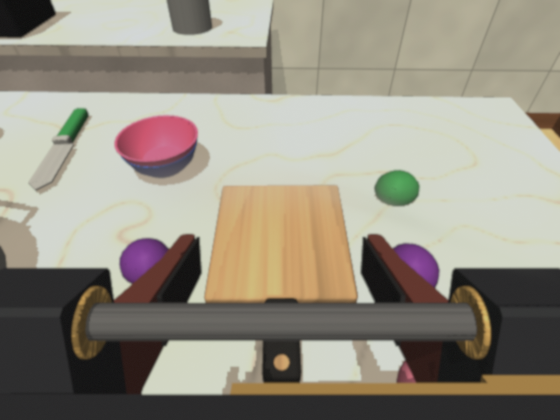

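The board lies flat in its old place (x 208–355, y 185–300). Now to the lid.

```bash
python3 -m inch '[[[0.023,-0.063,-0.002],[0.0042,-0.0164,-0.0071]],[[0.025,-0.062,-0.003],[0.0042,-0.0164,-0.0071]],[[0.028,-0.061,-0.004],[0.0042,-0.0164,-0.0071]],[[0.03,-0.06,-0.005],[0.0042,-0.0164,-0.0071]],[[0.032,-0.059,-0.007],[0.0042,-0.0164,-0.0071]]]'
python3 -m inch '[[[0.034,-0.057,-0.009],[0.0042,-0.0164,-0.0071]],[[0.035,-0.056,-0.011],[0.0042,-0.0164,-0.0071]],[[0.036,-0.055,-0.013],[0.0042,-0.0164,-0.0071]],[[0.037,-0.054,-0.015],[0.0042,-0.0164,-0.0071]],[[0.038,-0.052,-0.018],[0.0042,-0.0164,-0.0071]]]'
python3 -m inch '[[[0.074,-0.08,0.024],[0,0,-0.0056]],[[0.077,-0.078,0.024],[0,0,-0.0056]],[[0.079,-0.075,0.024],[0,0,-0.0056]],[[0.082,-0.072,0.024],[0,0,-0.0056]],[[0.084,-0.069,0.024],[0,0,-0.0056]]]'
python3 -m inch '[[[0.087,-0.066,0.024],[0,0,-0.0056]],[[0.089,-0.063,0.024],[0,0,-0.0056]],[[0.091,-0.06,0.024],[0,0,-0.0056]],[[0.093,-0.057,0.024],[0,0,-0.0056]],[[0.095,-0.053,0.024],[0,0,-0.0056]]]'
python3 -m inch '[[[0.097,-0.05,0.024],[0,0,-0.0056]],[[0.098,-0.047,0.024],[0,0,-0.0056]],[[0.1,-0.043,0.024],[0,0,-0.0056]],[[0.101,-0.04,0.024],[0,0,-0.0056]],[[0.103,-0.036,0.024],[0,0,-0.0056]]]'
python3 -m inch '[[[0,0,0],[0,0,0]],[[0,0,0],[0,0,0]]]'
python3 look.py h wrist
python3 - <<'E'
from plan import *
from fit import *
o=sensors.observe();print(o['joint_pos'])
s=go([577.3,328.5,150],0,60,1)
s=go([577.3,328.5,50],0,60,6,start=s)
CI['wrist']=imaging.camera_info('wrist')
im=cv2.imread('pics/wrist_h.png')
for P in(circ(577.3,328.5,103,10),circ(577.3,328.5,19,60)):
    cv2.polylines(im,[(proj('wrist',P)*16).astype(int).reshape(-1,1,2)],True,(255,255,0),1,cv2.LINE_AA,4)
cv2.imwrite('pics/o5.png',im)
E
```

```text
t: 22.8
tool_pos: [457.9, -243.5, 204.4]
orientation: [0.956, 0.142, 0.258, -0.005]
ft_force: [0.8, 0.3, 0.1]
width: 80.1
grasp_force: 0.0
t: 23.42
tool_pos: [469.5, -148.6, 235.7]
orientation: [0.966, 0.259, -0.004, -0.003]
ft_force: [0.6, -0.2, -0.5]
width: 79.5
grasp_force: 0.0
t: 24.05
tool_pos: [505.0, 11.5, 199.4]
orientation: [0.939, 0.343, -0.002, -0.004]
ft_force: [0.1, -0.6, -1.1]
width: 79.8
grasp_force: 0.0
t: 24.68
tool_pos: [540.5, 171.1, 164.1]
orientation: [0.906, 0.424, -0.002, -0.004]
ft_force: [0.5, -0.5, 0.0]
width: 80.0
grasp_force: 0.0
t: 25.3
tool_pos: [575.6, 330.7, 128.8]
orientation: [0.865, 0.502, -0.001, -0.004]
ft_force: [0.5, -0.1, -0.7]
width: 80.2
grasp_force: 0.0
t: 25.55
tool_pos: [575.5, 329.6, 129.1]
orientation: [0.865, 0.502, -0.001, -0.004]
ft_force: [-1.1, -0.4, -0.2]
width: 80.2
grasp_force: 0.0
[0.465 0.265 1.201 0.007 1.678 0.985]
TCP [575.6 329.4 129.4] -> [577.3 328.5 131. ] mm/row 2.4 deg/row 0.48
[[[0.0,0.006,-0.005],[-0.0012,-0.0003,0.0006]]]
TCP [577.3 328.5 131. ] -> [577.3 328.5  31. ] mm/row 16.7 deg/row 0.00
[[[0.0,0.0,0.056],[0.0,0.0,0.0]],[[0.0,0.0,0.056],[0.0,0.0,0.0]],[[0.0,0.0,0.056],[0.0,0.0,0.0]],[[0.0,0.0,0.056],[0.0,0.0,0.0]],[[0.0,0.0,0.056],[0.0,0.0,0.0]]]
[[[0.0,0.0,0.056],[0.0,0.0,0.0]]]
```

View pics/o5.png

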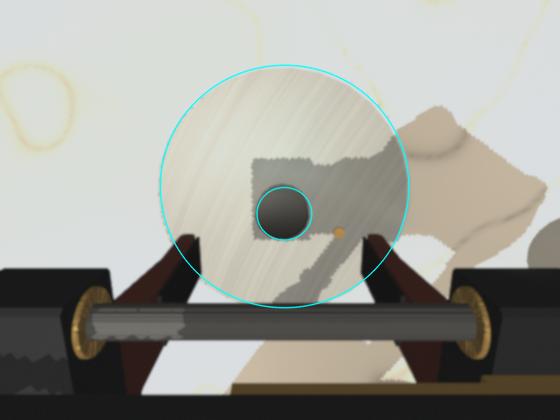

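The overlay sits on the lid rim and knob to about 1 mm. I have used all ten viewings, so I'll check numerically whether the pot moved by matching patches of the ears and outer wall between the pictures from before and now.

```bash
python3 look.py h side scene
python3 - <<'E'
from fit import *
for n,boxes in(('side',[(172,195,30,35),(265,180,28,32),(190,235,40,20),(235,235,40,20)]),('scene',[(355,180,24,24),(285,207,30,28),(300,228,40,20),(335,228,35,20)])):
    a=cv2.imread(f'pics/{n}_a.png',0);b=cv2.imread(f'pics/{n}_h.png',0)
    for x,y,w,h in boxes:
        r=cv2.matchTemplate(b[y-12:y+h+12,x-12:x+w+12],a[y:y+h,x:x+w],cv2.TM_CCOEFF_NORMED)
        _,v,_,m=cv2.minMaxLoc(r);print(n,(x,y),'shift',m[0]-12,m[1]-12,round(v,2))
E
python3 -m inch '[[[0,0.005,-0.003],[-0.0012,-0.0003,0]],[[0,0,0.056],[0,0,0]],[[0,0,0.056],[0,0,0]],[[0,0,0.056],[0,0,0]],[[0,0,0.056],[0,0,0]]]'
python3 -m inch '[[[0,0,0.056],[0,0,0]],[[0,0,0.04],[0,0,0]],[[0,0,0.012],[0,0,0]],[[0,0,0],[0,0,0]]]'
python3 -c "
from plan import *
s=go([577.3,328.5,50],0,60,1)"
```

```text
side (172, 195) shift 0 0 0.91
side (265, 180) shift 0 0 0.97
side (190, 235) shift 0 0 0.93
side (235, 235) shift 1 0 0.92
scene (355, 180) shift 1 1 0.86
scene (285, 207) shift 0 0 0.91
scene (300, 228) shift 0 0 0.96
scene (335, 228) shift 1 -1 0.98
t: 26.32
tool_pos: [576.4, 329.7, 60.7]
orientation: [0.865, 0.502, -0.001, -0.0]
ft_force: [-0.1, -0.3, -0.3]
width: 79.9
grasp_force: 0.0
t: 26.82
tool_pos: [576.9, 329.9, 30.4]
orientation: [0.865, 0.502, 0.0, -0.0]
ft_force: [0.7, -0.4, -0.2]
width: 79.8
grasp_force: 0.0
TCP [576.9 329.9  30.4] -> [577.3 328.5  31. ] mm/row 1.6 deg/row 0.29
[[[-0.004,0.003,-0.002],[-0.0,-0.0001,0.0008]]]
```

```bash
python3 -m inch '[[[-0.004,0.003,-0.002],[0,0,0]],[[0,0,0],[0,0,0]],[[0,0,0],[0,0,0]],[[0,0,0],[0,0,0]],[[0,0,0],[0,0,0]]]' 25 50
python3 -m inch '[[[0,0,0],[0,0,0]],[[0,0,-0.02],[0,0,0]],[[0,0,-0.05],[0,0,0]],[[0,0,-0.08],[0,0,0]],[[0,0,-0.1],[0,0,0]]]'
python3 -m inch '[[[0,0,-0.1],[0,0,0]],[[0,0,-0.1],[0,0,0]],[[0,0,-0.05],[0,0,0]],[[0,0,0],[0,0,0]]]'
python3 -c "
from plan import *
print(sensors.observe()['joint_pos'])
s=go([500.4,42,190],0,60,15)"
```

```text
t: 27.45
tool_pos: [576.6, 328.7, 31.0]
orientation: [0.865, 0.502, -0.0, -0.0]
ft_force: [-1.6, 0.1, 1.3]
width: 37.6
grasp_force: 50.0
t: 28.08
tool_pos: [576.8, 328.0, 106.5]
orientation: [0.865, 0.502, -0.001, -0.0]
ft_force: [0.7, -0.2, -4.9]
width: 37.2
grasp_force: 50.0
t: 28.58
tool_pos: [577.6, 328.5, 182.5]
orientation: [0.865, 0.502, 0.001, 0.0]
ft_force: [1.1, -0.2, -4.0]
width: 37.3
grasp_force: 50.0
[0.466 0.26  1.113 0.    1.766 0.985]
TCP [577.6 328.5 182.5] -> [500.4  42.  171. ] mm/row 19.8 deg/row 0.02
[[[-0.064,0.017,0.002],[0.0,-0.0,0.0001]],[[-0.064,0.017,0.002],[0.0,-0.0,0.0001]],[[-0.064,0.017,0.002],[0.0,-0.0,0.0001]],[[-0.064,0.017,0.002],[0.0,-0.0,0.0001]],[[-0.064,0.017,0.002],[0.0,-0.0,0.0001]]]
[[[-0.064,0.017,0.002],[0.0,-0.0,0.0001]],[[-0.064,0.017,0.002],[0.0,-0.0,0.0001]],[[-0.064,0.017,0.002],[0.0,-0.0,0.0001]],[[-0.064,0.017,0.003],[0.0,-0.0,0.0001]],[[-0.064,0.017,0.003],[0.0,-0.0,0.0001]]]
[[[-0.064,0.017,0.003],[0.0,-0.0,0.0001]],[[-0.064,0.017,0.003],[0.0,-0.0,0.0001]],[[-0.064,0.017,0.003],[0.0,-0.0,0.0001]],[[-0.064,0.017,0.003],[0.0,-0.0,0.0001]],[[-0.064,0.017,0.003],[0.0,-0.0,0.0001]]]
```

```bash
python3 -m inch '[[[-0.032,0.0085,0],[0,0,0]],[[-0.064,0.017,0],[0,0,0]],[[-0.064,0.017,0],[0,0,0]],[[-0.064,0.017,0],[0,0,0]],[[-0.064,0.017,0],[0,0,0]]]'
python3 -m inch '[[[-0.064,0.017,0],[0,0,0]],[[-0.064,0.017,0],[0,0,0]],[[-0.064,0.017,0],[0,0,0]],[[-0.064,0.017,0],[0,0,0]],[[-0.064,0.017,0],[0,0,0]]]'
python3 -m inch '[[[-0.064,0.017,0],[0,0,0]],[[-0.064,0.017,0],[0,0,0]],[[-0.064,0.017,0],[0,0,0]],[[-0.064,0.017,0],[0,0,0]],[[-0.064,0.017,0],[0,0,0]]]'
python3 -m inch '[[[-0.032,0.0085,0],[0,0,0]],[[0,0,0],[0,0,0]],[[0,0,0],[0,0,0]]]'
python3 look.py i side scene
python3 - <<'E'
from plan import *
from fit import *
print(sensors.observe()['joint_pos'])
s=go([500.4,42,142],0,60,1)
# potato-coloured pixels anywhere outside the pot?
for n in('side','scene'):
    a=cv2.cvtColor(cv2.imread(f'pics/{n}_h.png'),cv2.COLOR_BGR2HSV)
    m=cv2.inRange(a,(10,110,90),(28,255,255));k,_,st,c=cv2.connectedComponentsWithStats(m)
    print(n,[(st[i,4],c[i].round()) for i in range(1,k) if st[i,4]>40])
E
```

```text
t: 29.2
tool_pos: [553.2, 240.5, 179.1]
orientation: [0.865, 0.502, -0.001, -0.0]
ft_force: [0.4, 0.2, -3.8]
width: 37.3
grasp_force: 50.0
t: 29.82
tool_pos: [528.3, 144.7, 181.0]
orientation: [0.865, 0.502, 0.0, -0.0]
ft_force: [0.6, 1.1, -4.1]
width: 37.4
grasp_force: 50.0
t: 30.45
tool_pos: [502.9, 48.6, 180.9]
orientation: [0.865, 0.502, 0.0, -0.0]
ft_force: [0.2, -0.3, -4.0]
width: 37.1
grasp_force: 50.0
t: 30.82
tool_pos: [500.8, 40.7, 180.9]
orientation: [0.865, 0.502, 0.0, -0.0]
ft_force: [-0.0, 0.8, -5.1]
width: 36.7
grasp_force: 50.0
[ 0.013 -0.177  1.565  0.001  1.754  0.531]
TCP [500.8  40.9 180.8] -> [500.4  42.  123. ] mm/row 57.8 deg/row 0.34
[[[0.003,-0.003,0.193],[-0.0001,-0.0001,0.0009]]]
side [(np.int32(1341), array([ 73., 126.])), (np.int32(272), array([326., 129.])), (np.int32(61), array([228., 211.])), (np.int32(4255), array([350., 311.]))]
scene [(np.int32(71), array([552.,  60.])), (np.int32(1133), array([215., 190.])), (np.int32(738), array([ 50., 218.])), (np.int32(116), array([344., 215.])), (np.int32(59), array([  9., 223.])), (np.int32(64), array([ 39., 240.])), (np.int32(61), array([ 63., 250.])), (np.int32(487), array([ 29., 271.])), (np.int32(110), array([126., 288.])), (np.int32(20229), array([159., 368.])), (np.int32(43), array([ 73., 293.])), (np.int32(149), array([ 21., 305.])), (np.int32(60), array([  8., 329.])), (np.int32(188), array([ 10., 366.]))]
```

No potato-coloured blobs on the worktop except inside the pot and the board itself. Lowering the lid gently.

```bash
python3 -m inch '[[[0.003,-0.003,0.03],[0,0,0]],[[0,0,0.035],[0,0,0]],[[0,0,0.035],[0,0,0]],[[0,0,0.03],[0,0,0]],[[0,0,0.02],[0,0,0]]]'
python3 -m inch '[[[0,0,0.015],[0,0,0]],[[0,0,0.01],[0,0,0]],[[0,0,0.008],[0,0,0]],[[0,0,0],[0,0,0]],[[0,0,0],[0,0,0]]]'
```

```text
t: 31.55
tool_pos: [500.1, 41.5, 134.9]
orientation: [0.865, 0.502, -0.0, -0.0]
ft_force: [0.5, 0.6, -4.4]
width: 37.2
grasp_force: 50.0
t: 32.17
tool_pos: [500.4, 41.6, 126.2]
orientation: [0.865, 0.502, 0.0, -0.0]
ft_force: [0.3, -0.2, -3.7]
width: 37.5
grasp_force: 50.0
```

```bash
python3 -m inch '[[[0,0,0.006],[0,0,0]],[[0,0,0.005],[0,0,0]],[[0,0,0],[0,0,0]],[[0,0,0],[0,0,0]]]'
python3 -m inch '[[[0,0,0.004],[0,0,0]],[[0,0,0.004],[0,0,0]],[[0,0,0],[0,0,0]],[[0,0,0],[0,0,0]]]'
```

```text
t: 32.67
tool_pos: [500.4, 41.5, 122.6]
orientation: [0.865, 0.502, 0.0, -0.0]
ft_force: [-0.1, 0.4, -4.8]
width: 36.9
grasp_force: 50.0
t: 33.17
tool_pos: [500.5, 41.5, 120.9]
orientation: [0.865, 0.502, 0.0, 0.0]
ft_force: [-1.5, -0.9, 1.5]
width: 36.9
grasp_force: 50.0
```

Contact came exactly at the seated height (TCP 121 gives the lid origin at 90). Release, retreat, verify and hand in.

```bash
python3 -m inch '[[[0,0,0],[0,0,0]],[[0,0,0],[0,0,0]],[[0,0,0],[0,0,0]],[[0,0,-0.02],[0,0,0]],[[0,0,-0.06],[0,0,0]]]' 80
python3 -m inch '[[[0,0,-0.1],[0,0,0]],[[0,0,-0.15],[0,0,0]],[[0,0,-0.15],[0,0,0]],[[0,0,0],[0,0,0]],[[0,0,0],[0,0,0]]]'
python3 look.py j wrist
python3 - <<'E'
from fit import *
CI['wrist']=imaging.camera_info('wrist')
k=cv2.imread('pics/wrist_j.png',0)
# radial edge search around the predicted lid disc rim (z=100) and compare
c=np.array([500.4,41.5]);A=[]
for a in np.radians(np.arange(0,360,4)):
    rs=np.arange(90,116,.5);P=np.c_[c[0]+rs*np.cos(a),c[1]+rs*np.sin(a),0*rs+100]
    q=proj('wrist',P)
    if q[:,1].max()>230 or q.min()<1 or q[:,0].max()>558: continue
    v=cv2.remap(cv2.GaussianBlur(k,(3,3),0).astype(np.float32),q[:,0].astype(np.float32)[None],q[:,1].astype(np.float32)[None],1)[0]
    g=np.abs(np.gradient(v));i=g.argmax();A.append([P[i,0],P[i,1],rs[i],g[i]])
A=np.array(A);A=A[A[:,3]>3]
r=least_squares(lambda p:np.hypot(A[:,0]-p[0],A[:,1]-p[1])-p[2],[*c,103],loss='soft_l1');print(len(A),r.x.round(1),np.percentile(A[:,2],[10,50,90]))
E
```

```text
t: 33.8
tool_pos: [499.8, 41.5, 144.2]
orientation: [0.865, 0.502, -0.001, -0.001]
ft_force: [-0.3, 0.0, 0.1]
width: 79.2
grasp_force: 0.0
t: 34.42
tool_pos: [500.4, 41.5, 264.6]
orientation: [0.865, 0.502, 0.0, 0.0]
ft_force: [0.9, -0.2, -0.6]
width: 80.4
grasp_force: 0.0
39 [499.2  37.7 105.4] [100.5 104.5 115.5]
```

```bash
python3 -c "
from rig import manip;print(manip.sign_off())"
```

```text
the job is handed in; nothing more can be done
None
```

I handed the job in at about 34.5 s: all four halves appear to be in the pot, the board lies flat in its old place, and the lid met the rim at exactly its seated height. The lid's final seat was checked only by force and a rough rim fit, because I had used all ten picture viewings, and the hand-in returned no verdict.

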